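# Check both brake levers of a delivery trike's handlebar

### The job

The delivery trike's handlebar is clamped in the vice with both brake levers rebuilt and their outlets plugged. With the backs of the fingers, press the left lever (your left) in towards the bar until it goes solid, keep it there for about a second to see that it stops short of the grip, and ease it all the way back out without letting it snap; then check the right lever the same way. Firm but not forced, pressing from the outside only: pinch and lift nothing, and leave the things lying about where they are.

Things in the scene. Friction and masses are not known exactly. Their poses are not given: they have to be found in the camera images.
- handlebar: Fixed handlebar (22 mm tube, axis 170 above the bench, 522 long) in a blue vice on a board. Origin on the bench below the bar's middle; x: the way it faces, roughly away from the robot, levers on that side; y along the bar to its left end. Grips 33 to 41 thick, 146 to 261 from the middle. Inboard of each lever, 42 to 128 from the middle, a reservoir box with its top 213 high.
- left_lever (a joint): Angle of the left brake lever: 0 let out, grows as it is pressed towards the bar, goes solid at 0.26 (some 22 mm of travel at the press point), its end then 15 mm clear of the grip. Sprung: 4 N to start at the press point, 7 to 8 N just before it goes solid; springs back, snaps if let slip. Upright pivot at x 34, y +115 in the handlebar's frame, 170 high.
- left_press (a point): Where to press the left lever: on the outer face of its blade, 69.5 from the bar's axis at rest, 170 high, 85 outboard of the pivot. Moves with the lever; x points out of the face, away from the bar. Blade 11 thick, 14 high, straight from 57 inboard to 20 outboard of here, then bends outward to a 16 mm ball 49 outboard. Within 60 of the face nothing else is above 140.
- right_lever (a joint): Angle of the right brake lever: 0 let out, grows as it is pressed towards the bar, goes solid at 0.21 (some 18 mm of travel at the press point), its end then 22 mm clear of the grip. Sprung: 4 N to start at the press point, 7 to 8 N just before it goes solid; springs back, snaps if let slip. Upright pivot at x 34, y -115 in the handlebar's frame, 170 high.
- right_press (a point): Where to press the right lever: on the outer face of its blade, 69.5 from the bar's axis at rest, 170 high, 85 outboard of the pivot. Moves with the lever; x points out of the face, away from the bar. Blade 11 thick, 14 high, straight from 57 inboard to 20 outboard of here, then bends outward to a 16 mm ball 49 outboard. Within 60 of the face nothing else is above 140.
- pvc_tee: Bystander, leave alone: white PVC pipe tee lying down, 96 x 74 x 48, left of and beyond the left lever; origin on the bench under the crossing.
- pvc_elbow: Bystander, leave alone: white PVC elbow lying down, legs 50, 40 high, beneath the right lever; origin on the bench under the bend.
- pvc_coupling: Bystander, leave alone: white PVC sleeve standing, 60 diameter, 62 high, beyond the left end of the bar; origin at the centre of its foot.
- fluid_bottle: Bystander, leave alone: closed white bottle, 54 diameter, 135 high, just beyond the middle of the bar; origin at the centre of its foot.
- cement_can: Bystander, leave alone: closed tin, 72 diameter, 85 high, beyond the bar; origin at the centre of its foot.
- wrench: Bystander, leave alone: steel spanner 170 long lying flat under the left grip; origin under its middle.
- screwdriver: Bystander, leave alone: screwdriver 200 long lying near the right end of the bar; origin under its middle.
- bolt_tray: Bystander, leave alone: grey tray 100 x 80 x 28 of bolts and washers, beyond the bar; origin under its centre.

How it is judged:
By the outcome, as a careful person would: the job done as asked, in the order asked, and still so for the second after the job is handed in, with the robot touching nothing.
It also fails if it takes over 64 s, if anything falls off the work surface, if the arm or the gripper's body presses on something with over 40 N, if the wrist force passes 120 N, or if a joint passes its speed limit or range.

### The arm

A 6-joint arm with a two-finger parallel gripper is mounted at the origin on the work surface. World frame = base frame: x ahead of the robot, y to its left, z up, the work surface at z = 0. Lengths are in m, angles in rad, forces in N, time in s.
With the tool pointing down it reaches from about 0.425 to 0.95 m from the base axis. Payload 3.5 kg.
Tool frame: the origin (TCP) lies at the very end of the fingers, on their centre line; the grasp point (between the pads) lies 19 mm behind it (ctrl.grip_point_offset is the distance from the TCP to the grasp point, in m); z points along the fingers, y is the line along which they close (so a half turn about z gives the same grasp; the last joint's range is limited). The gripper opens to 85 mm and grips with 20 to 120 N. Pads are 22 mm wide; open, the fingers measure 114 mm over their backs; the gripper's body (76 mm by 85 mm) begins 54 mm behind the grasp point. The pads swing forward as they close: fully open they stand 13 mm farther back than shut.
Start: joints at [-1.375, 0.286, 1.577, -0, 1.279, -0.15], TCP at [0.229, -0.635, 0.231] pointing down, gripper open.
Joint ranges: [-2.77, 2.77], [-0.9, 2.22], [0.21, 2.48], [-1.53, 4.67], [0.24, 2.81], [-2.84, 2.84]. Speed limits (rad/s): [2.79, 2.79, 3.14, 3.14, 3.14, 3.14].

### API

Orientations are given as a unit quaternion [x, y, z, w].
In Python, from plant import ctrl gives the robot as it stands. The module is installed in compiled form; this text tells all that it offers.
- The arm moves only by the shell command python3 -m pendant 'ROWS' [OPENING] [FORCE]. ROWS is JSON, a list of rows, each an object of numbers: "dx", "dy", "dz": the shift along the tool's x, y, z in cm; "twist": the turn about the tool's z in degrees. A call has 1 to 10 rows; each row is the pose to reach, as a shift and turn from the pose commanded when the call began, along the tool's axes at that moment; what a row does not reach only later rows make up. A row lasts 1/8 s, in which the tool goes at most 62.5 mm and 10.7 degrees, less where a joint would pass 70% of its speed; a pose out of reach is approached as far as the arm can. A call with a gripper value outside its range is refused whole. OPENING is the opening in per cent of the stroke, from 0 (shut) to 100 (fully open), set as the call begins (- or left out, the last holds). The fingers move at their own pace and stop on an object; FORCE is the grip in N (left out, the last holds). Time passes only in rows, so rows that repeat a pose let the fingers close. It gives the time, the measured TCP pose, the force, the opening and the grip force at its end, in the units of the state.
- ctrl.get_state(): the state, without advancing time (a new reading comes with each control period).
- ctrl.read_camera(name): name is "scene" or "top" or "wrist"; returns a dict with "img" (400x640x3 uint8, red, green, blue), "depth" (400x640 float32, m along the optical axis (not along the pixel's ray), 0 where there is no reading), "camera_matrix" (3x3 intrinsics, pixels), "xyz" and "rotation" of the camera in the world; the wrist camera has in their place "tool_from_camera" (4x4, takes a point from camera to tool coordinates, whose origin is the TCP and whose axes are the flange's). Camera axes: x right, y up, looking along -z (the intrinsics and any distortion apply to the point x, -y, -z); pixel columns grow to the right and rows downward; lengths in m; the calibration is good to about 2 mm. The wrist camera is an equidistant fisheye: a pixel r from the principal point sees the ray r / f radians off the axis. A picture is of the moment at which its call begins: read the wrist's pose just before it.
- ctrl.sign_off(): hands the job in; it is judged then, once.
The state is a dict: "time": time; "qpos": joint angles; "dq": joint speeds; "joint_efforts": joint torques, N m; "eef_pos": TCP position; "tcp_rot": TCP orientation; "contact_force": force on the tool from outside, world axes, zero at the start; "wrist_torque": the same for the moment, N m; "opening": opening from 0.0 (shut) to 1.0 (fully open); "finger_force": force on a finger pad.
Only numpy, scipy, OpenCV 4.12 (cv2) and the standard library are available. Lean on these libraries where they do the work, as an engineer would, in place of code of your own. Each camera call takes 0.05 s, during which the arm holds its last target. There are 200 camera calls.

## Working session

There is one attempt and no reset: what is moved stays moved. The work goes in short steps, Python scripts to look and compute and a shell command to move; the robot and the scene stay as the last step left them, time stands still between calls to the robot, and variables do not carry over. Pictures are saved under pics/ and viewed, at most 10 in all, crops included, and the job is handed in when it is done.

```bash
mkdir -p pics; cat > h.py <<'E'
import numpy as np, cv2
from plant import ctrl
from scipy.spatial.transform import Rotation as R
def cam(n):
    s=ctrl.get_state(); c=ctrl.read_camera(n)
    return s,c
def pts(c):
    "world points per pixel from depth (fixed pinhole cams)"
    K=np.array(c["camera_matrix"]);d=c["depth"];v,u=np.mgrid[:400,:640]
    p=np.stack([(u-K[0,2])/K[0,0]*d,-(v-K[1,2])/K[1,1]*d,-d],-1)
    Rm=np.array(c["rotation"]); Rm=Rm if Rm.shape==(3,3) else R.from_quat(Rm).as_matrix()
    return p@Rm.T+np.array(c["xyz"])
def save(c,f,crop=None):
    im=c["img"][...,::-1]
    if crop: a,b,e,g,k=crop; im=cv2.resize(im[a:b,e:g],None,fx=k,fy=k)
    cv2.imwrite(f,im)
E
python3 - <<'E'
from h import *
for n in("scene","top"):
    s,c=cam(n); save(c,f"pics/{n}.png"); print(n,c["xyz"],c["rotation"],c["camera_matrix"],(c["depth"]>0).mean())
    np.savez(f"{n}.npz",**{k:c[k] for k in("img","depth","camera_matrix","xyz","rotation")})
print(s)
E
```

```text
scene [ 0.88279768 -0.54841438  1.24809167] [0.26581169 0.07277613 0.23647046 0.93173468] [[512.10300903   0.         314.97696649]
 [  0.         512.10300903 195.29836312]
 [  0.           0.           1.        ]] 0.99608984375
top [0.38124301 0.06128833 1.03956999] [ 0.05006349 -0.06253887 -0.69457234  0.71494881] [[410.39631798   0.         325.6272114 ]
 [  0.         410.39631798 201.14966226]
 [  0.           0.           1.        ]] 0.99583203125
{'time': 0.05, 'qpos': array([-1.37500858e+00,  2.87191162e-01,  1.57818243e+00,  3.32578718e-08,
        1.27860363e+00, -1.50025679e-01]), 'dq': array([-1.28304780e-04, -1.08171750e-03, -8.42737092e-05,  7.36389641e-04,
       -1.04508699e-03, -4.69923807e-04]), 'joint_efforts': array([-4.59384173e-04, -4.07556510e+01, -2.93927121e+01, -1.39695794e-04,
        3.60590981e-03, -6.89147257e-06]), 'eef_pos': array([ 0.228681  , -0.63438072,  0.22992725]), 'tcp_rot': array([ 9.85088140e-01,  1.72046316e-01, -2.72623846e-05, -1.19197175e-03]), 'contact_force': array([0.16562454, 0.52801869, 0.74961708]), 'wrist_torque': array([ 0.00234303, -0.02892392,  0.00648238]), 'finger_force': 0.0, 'opening': 1.0022428625901145}
```

View pics/scene.png

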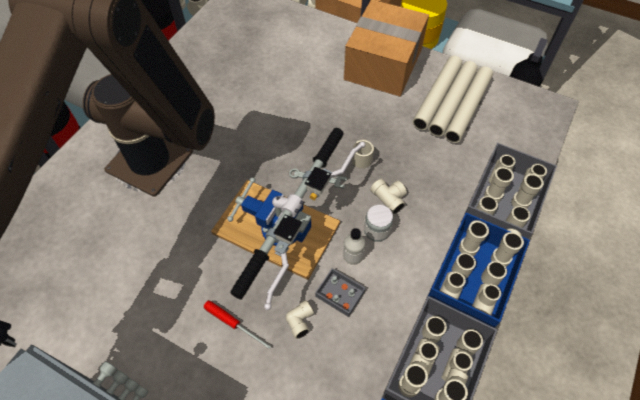

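View pics/top.png

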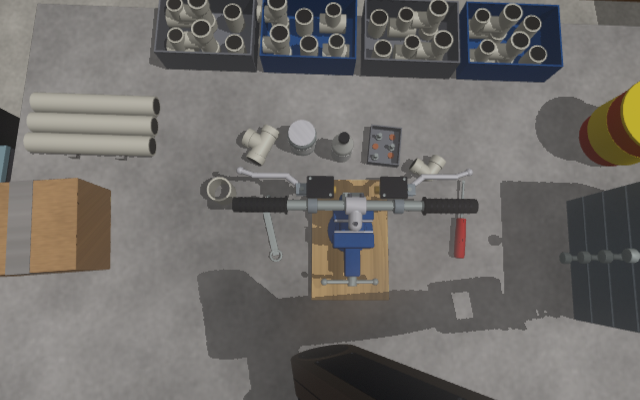

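The top view shows the bar running from (233,205) to (478,206). The left lever blade is around (240–297,175) and the right one around (410–470,175), with the tee near (260,145) and the elbow near (428,165). Next I'll measure the levers and bar.

```bash
python3 - <<'E'
from h import *
T=np.load("top.npz");S=np.load("scene.npz")
P=pts(T);Q=pts(S)
print("bench z",np.median(P[300:330,470:490,2]),np.median(Q[200:240,60:120,2]), )
def bar(P,img):
    hsv=cv2.cvtColor(img,cv2.COLOR_RGB2HSV)
    m=(hsv[...,2]<70)&(P[...,2]>.16)&(P[...,2]<.2)&(P[...,0]>.25)&(P[...,0]<.8)&(abs(P[...,1])<.45)
    n,l,st,ce=cv2.connectedComponentsWithStats(m.astype(np.uint8))
    for i in np.argsort(-st[1:,4])[:4]+1:
        q=P[l==i]; print(" dark",st[i],q.min(0).round(4),q.max(0).round(4),np.median(q,0).round(4))
bar(P,T["img"]);bar(Q,S["img"])
# lever pixels: z in .15-.19 
for nm,X,im in(("top",P,T["img"]),("scene",Q,S["img"])):
    m=(X[...,2]>.15)&(X[...,2]<.19)&(X[...,0]>.3)&(X[...,0]<.8)&(abs(X[...,1])<.45)&(im.min(2)>100)
    n,l,st,ce=cv2.connectedComponentsWithStats(m.astype(np.uint8))
    for i in np.argsort(-st[1:,4])[:6]+1:
        q=X[l==i]; print(nm,st[i],q.min(0).round(4),q.max(0).round(4),np.median(q,0).round(4))
E
```

```text
bench z 0.0001799492556044946 0.0003577260428815343
 dark [232 196  56  18 781] [0.492  0.1304 0.1605] [0.5282 0.2449 0.1919] [0.5074 0.1874 0.185 ]
 dark [422 197  56  18 763] [ 0.499  -0.2748  0.1629] [ 0.5362 -0.1583  0.1929] [ 0.5175 -0.2154  0.1841]
 dark [306 184   1  10  10] [0.5353 0.0901 0.1811] [0.5544 0.0907 0.1849] [0.5453 0.0904 0.1827]
 dark [360 194   1   2   2] [ 0.534  -0.0245  0.1835] [ 0.5367 -0.0242  0.1863] [ 0.5354 -0.0244  0.1849]
 dark [231 250  38  49 710] [ 0.5015 -0.2778  0.1649] [ 0.5379 -0.1557  0.1931] [ 0.5245 -0.2217  0.1838]
 dark [313 128  30  39 448] [0.4935 0.1272 0.1602] [0.5305 0.2443 0.1931] [0.5148 0.1808 0.1841]
 dark [294 229   5   8   8] [ 0.5684 -0.0967  0.1933] [ 0.569  -0.077   0.1996] [ 0.5685 -0.0865  0.1968]
 dark [296 210   3   3   5] [ 0.5367 -0.0325  0.1751] [ 0.5391 -0.0263  0.1847] [ 0.5369 -0.0278  0.1843]
top [346 197  48  35 708] [ 0.4592 -0.0957  0.1588] [0.531  0.0053 0.1899] [ 0.5084 -0.0249  0.1813]
top [408 169  65  28 416] [ 0.539  -0.269   0.1601] [ 0.6012 -0.1268  0.1863] [ 0.579  -0.182   0.1769]
top [236 167  64  27 3
[... 259 characters left out ...]
257  0.1813]
top [287 200  20  11 183] [0.4992 0.0891 0.1666] [0.5213 0.1298 0.1863] [0.5098 0.1108 0.1802]
scene [ 260  160   62  150 1296] [ 0.4624 -0.2713  0.1516] [0.6025 0.1306 0.1899] [ 0.5216 -0.1025  0.1796]
scene [323 142  42  34 235] [0.5342 0.1058 0.1667] [0.5898 0.2405 0.1845] [0.5747 0.1639 0.1766]
scene [313 191   8   4  10] [0.5461 0.0346 0.1781] [0.5646 0.0388 0.1899] [0.5546 0.0356 0.1876]
scene [309 190   3   4   6] [0.5358 0.0342 0.1704] [0.5413 0.0384 0.1889] [0.5373 0.0357 0.1876]
scene [307 188   1   2   2] [0.529  0.0337 0.1891] [0.5305 0.0364 0.1893] [0.5298 0.0351 0.1892]
scene [332 177   1   1   1] [0.5606 0.1096 0.1641] [0.5606 0.1096 0.1641] [0.5606 0.1096 0.1641]
```

Both views agree. The bar's middle is at about (0.513, -0.016) with a yaw of about 1.4°. The press points come out at about (0.577, 0.186) on the left and (0.587, -0.214) on the right. I'll shut the fingers, lift, and start turning and travelling.

```bash
python3 -m pendant '[{"dz":-6},{"dz":-12},{"dx":5,"dy":-5,"dz":-15,"twist":-10},{"dx":10,"dy":-10,"dz":-15,"twist":-20},{"dx":15,"dy":-14,"dz":-15,"twist":-30},{"dx":20,"dy":-19,"dz":-15,"twist":-40},{"dx":25,"dy":-23.5,"dz":-15,"twist":-50},{"dx":30,"dy":-28,"dz":-15,"twist":-60},{"dx":34,"dy":-32,"dz":-15,"twist":-70},{"dx":38,"dy":-36,"dz":-15,"twist":-71.6}]' 0 60
python3 - <<'E'
from h import *
T=np.load("top.npz");S=np.load("scene.npz")
o=np.array([.5125,-.0155]);a=.025
for nm,D in(("top",T),("scene",S)):
    X=pts(D); dx=X[...,0]-o[0];dy=X[...,1]-o[1]
    hx=dx*np.cos(a)+dy*np.sin(a);hy=-dx*np.sin(a)+dy*np.cos(a);z=X[...,2]
    for s in(1,-1):
        for y0 in(.15,.17,.185,.2,.215,.24):
            m=(abs(hy*s-y0)<.006)&(hx>.045)&(hx<.1)&(z>.160)&(z<.19)
            print(nm,s,y0,m.sum(),hx[m].min().round(4),hx[m].max().round(4),np.median(z[m]).round(4)) if m.any() else 0
    m=(abs(z-.18)<.013)&(abs(hx)<.02)&(abs(hy)>.15)&(abs(hy)<.27)
    print("bar", [ (np.median(hx[m&(hy*s>0)]).round(4),abs(hy[m&(hy*s>0)]).max().round(4)) for s in(1,-1)])
E
```

```text
top 1 0.15 38 0.0556 0.0709 0.1766
top 1 0.17 30 0.0591 0.0705 0.1774
top 1 0.185 30 0.0599 0.0703 0.1773
top 1 0.2 29 0.0594 0.0699 0.1772
top 1 0.215 32 0.06 0.0697 0.1773
top 1 0.24 34 0.0667 0.0834 0.176
top -1 0.15 34 0.0552 0.0708 0.1761
top -1 0.17 29 0.0592 0.0684 0.1764
top -1 0.185 29 0.059 0.0679 0.1771
top -1 0.2 28 0.0597 0.0685 0.1766
top -1 0.215 28 0.0594 0.0705 0.1765
top -1 0.24 34 0.067 0.0821 0.1755
bar [(np.float64(-0.0012), np.float64(0.2607)), (np.float64(-0.0012), np.float64(0.2596))]
scene 1 0.15 20 0.0571 0.071 0.1761
scene 1 0.17 19 0.0599 0.0718 0.1765
scene 1 0.185 19 0.0605 0.0716 0.1761
scene 1 0.2 18 0.0617 0.0716 0.1769
scene 1 0.215 18 0.0618 0.0736 0.1759
scene 1 0.24 23 0.067 0.0823 0.1751
scene -1 0.15 31 0.056 0.0718 0.1757
scene -1 0.17 30 0.0603 0.0712 0.1765
scene -1 0.185 28 0.0611 0.0711 0.1757
scene -1 0.2 26 0.0614 0.0708 0.1774
scene -1 0.215 28 0.0614 0.0717 0.1767
scene -1 0.24 29 0.0657 0.0821 0.1757
bar [(np.float64(0.0067), np.float64(0.2596)), (np.float64(0.006), np.float64(0.2626))]$[0]: bad value
```

The measurements match the given sizes: faces 70 mm from the axis, blade top at 0.177, bar ends at ±0.26. The pendant refused row 0, so I'll give all the keys.

```bash
python3 -m pendant '[{"dx":0,"dy":0,"dz":-6,"twist":0},{"dx":0,"dy":0,"dz":-12,"twist":0},{"dx":5,"dy":-5,"dz":-15,"twist":-10},{"dx":10,"dy":-10,"dz":-15,"twist":-20},{"dx":15,"dy":-14,"dz":-15,"twist":-30},{"dx":20,"dy":-19,"dz":-15,"twist":-40},{"dx":25,"dy":-23.5,"dz":-15,"twist":-50},{"dx":30,"dy":-28,"dz":-15,"twist":-60},{"dx":34,"dy":-32,"dz":-15,"twist":-70},{"dx":38,"dy":-36,"dz":-15,"twist":-71.6}]' 0 60
```

```text
time: 1.35
eef_pos: [0.4522, -0.1914, 0.3809]
tcp_rot: [0.698, 0.716, 0.0, -0.0]
contact_force: [1.6, -1.1, 0.5]
opening: 0.001
finger_force: 0.0
```

```bash
python3 -m pendant '[{"dx":5,"dy":3,"dz":0,"twist":0},{"dx":10,"dy":6,"dz":0,"twist":0},{"dx":15,"dy":9,"dz":0,"twist":0},{"dx":20,"dy":12,"dz":0,"twist":0},{"dx":25,"dy":15,"dz":0,"twist":0},{"dx":30,"dy":17.8,"dz":3,"twist":0},{"dx":34,"dy":17.8,"dz":6,"twist":0},{"dx":37.4,"dy":17.8,"dz":10,"twist":0},{"dx":37.4,"dy":17.8,"dz":13,"twist":0},{"dx":37.4,"dy":17.8,"dz":13,"twist":0}]'
python3 - <<'E'
from h import *
s,c=cam("wrist"); save(c,"pics/w1.png"); print(s["eef_pos"],s["contact_force"],s["qpos"])
E
```

```text
time: 2.6
eef_pos: [0.6184, 0.185, 0.2469]
tcp_rot: [0.698, 0.716, -0.003, -0.003]
contact_force: [-0.0, 0.5, 0.1]
opening: -0.006
finger_force: 0.0
[0.61842698 0.18502358 0.24690885] [-0.02581265  0.50628805  0.06374775] [ 1.33791905e-01  2.15542694e-01  1.63311938e+00 -9.91729207e-05
  1.30118048e+00  1.08280600e-01]
```

View pics/w1.png

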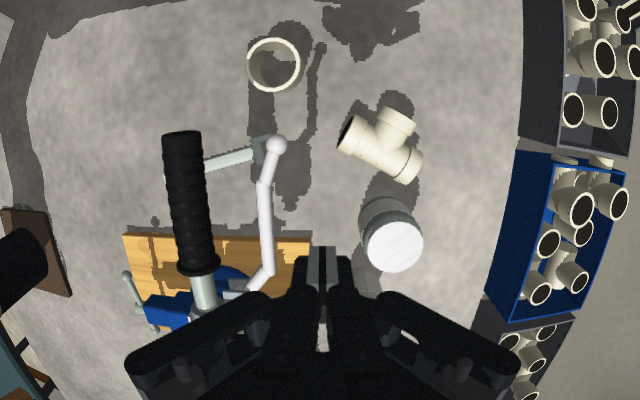

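The wrist view shows the shut fingers at (322,255), clear on the outer side of the left blade, which runs from (265,190) to (270,270) with its ball at (277,144). Nothing is under the fingers at lever height, so I'll go down.

```bash
python3 -m pendant '[{"dx":0.2,"dy":0,"dz":4,"twist":0},{"dx":0.2,"dy":0,"dz":8,"twist":0},{"dx":0.2,"dy":0,"dz":9.7,"twist":0},{"dx":0.2,"dy":-0.6,"dz":9.7,"twist":0},{"dx":0.2,"dy":-1.2,"dz":9.7,"twist":0},{"dx":0.2,"dy":-1.6,"dz":9.7,"twist":0},{"dx":0.2,"dy":-1.8,"dz":9.7,"twist":0},{"dx":0.2,"dy":-1.8,"dz":9.7,"twist":0}]'
```

```text
time: 3.65
eef_pos: [0.6026, 0.1865, 0.1549]
tcp_rot: [0.698, 0.716, 0.0, 0.0]
contact_force: [0.2, -0.1, -0.8]
opening: 0.003
finger_force: 0.0
```

```bash
python3 -m pendant '[{"dx":0,"dy":-0.2,"dz":0.3,"twist":0},{"dx":0,"dy":-0.4,"dz":0.3,"twist":0},{"dx":0,"dy":-0.6,"dz":0.3,"twist":0},{"dx":0,"dy":-0.7,"dz":0.3,"twist":0},{"dx":0,"dy":-0.8,"dz":0.3,"twist":0},{"dx":0,"dy":-0.9,"dz":0.3,"twist":0},{"dx":0,"dy":-0.9,"dz":0.3,"twist":0}]'
```

```text
time: 4.53
eef_pos: [0.5935, 0.1862, 0.1514]
tcp_rot: [0.698, 0.716, 0.0, 0.0]
contact_force: [1.0, -0.2, 0.3]
opening: 0.001
finger_force: 0.0
```

```bash
python3 -m pendant '[{"dx":0,"dy":-0.1,"dz":0,"twist":0},{"dx":0,"dy":-0.2,"dz":0,"twist":0},{"dx":0,"dy":-0.3,"dz":0,"twist":0},{"dx":0,"dy":-0.4,"dz":0,"twist":0},{"dx":0,"dy":-0.4,"dz":0,"twist":0}]'
```

```text
time: 5.15
eef_pos: [0.5909, 0.1869, 0.1516]
tcp_rot: [0.698, 0.716, 0.002, 0.001]
contact_force: [6.3, 3.4, -3.2]
opening: 0.001
finger_force: 2.9
```

Contact at about 6 N. I'll press on along the lever's arc, turning the tool with the blade.

```bash
python3 -m pendant '[{"dx":0.08,"dy":-0.1,"dz":0,"twist":-0.7},{"dx":0.14,"dy":-0.2,"dz":0,"twist":-1.4},{"dx":0.19,"dy":-0.3,"dz":0,"twist":-2.1},{"dx":0.24,"dy":-0.4,"dz":0,"twist":-2.8},{"dx":0.29,"dy":-0.5,"dz":0,"twist":-3.4},{"dx":0.34,"dy":-0.6,"dz":0,"twist":-4.1},{"dx":0.39,"dy":-0.7,"dz":0,"twist":-4.8},{"dx":0.44,"dy":-0.8,"dz":0,"twist":-5.5},{"dx":0.49,"dy":-0.9,"dz":0,"twist":-6.2},{"dx":0.54,"dy":-1.0,"dz":0,"twist":-6.9}]'
```

```text
time: 6.4
eef_pos: [0.581, 0.1915, 0.1516]
tcp_rot: [0.654, 0.757, 0.002, 0.001]
contact_force: [7.2, 1.4, -2.8]
opening: -0.001
finger_force: 3.2
```

```bash
python3 -m pendant '[{"dx":0.06,"dy":-0.1,"dz":0,"twist":-0.7},{"dx":0.11,"dy":-0.2,"dz":0,"twist":-1.4},{"dx":0.17,"dy":-0.3,"dz":0,"twist":-2.1},{"dx":0.22,"dy":-0.4,"dz":0,"twist":-2.8},{"dx":0.28,"dy":-0.5,"dz":0,"twist":-3.4},{"dx":0.33,"dy":-0.6,"dz":0,"twist":-4.1},{"dx":0.38,"dy":-0.7,"dz":0,"twist":-4.8},{"dx":0.43,"dy":-0.8,"dz":0,"twist":-5.4}]'
```

```text
time: 7.4
eef_pos: [0.5727, 0.1943, 0.1516]
tcp_rot: [0.618, 0.787, 0.002, 0.002]
contact_force: [6.4, -0.1, -4.4]
opening: -0.003
finger_force: 3.5
```

```bash
python3 -m pendant '[{"dx":0.06,"dy":-0.1,"dz":0,"twist":-0.7},{"dx":0.11,"dy":-0.2,"dz":0,"twist":-1.4},{"dx":0.14,"dy":-0.25,"dz":0,"twist":-1.8},{"dx":0.16,"dy":-0.3,"dz":0,"twist":-2.1}]'
```

```text
time: 7.9
eef_pos: [0.5695, 0.1952, 0.1516]
tcp_rot: [0.603, 0.798, 0.002, 0.002]
contact_force: [7.0, 0.0, -4.5]
opening: -0.002
finger_force: 3.6
```

```bash
python3 -m pendant '[{"dx":0.05,"dy":-0.1,"dz":0,"twist":-0.5},{"dx":0.08,"dy":-0.15,"dz":0,"twist":-0.8},{"dx":0.1,"dy":-0.2,"dz":0,"twist":-1},{"dx":0.1,"dy":-0.2,"dz":0,"twist":-1}]'
```

```text
time: 8.4
eef_pos: [0.5691, 0.1955, 0.1517]
tcp_rot: [0.596, 0.803, 0.004, 0.004]
contact_force: [12.8, -0.2, -6.1]
opening: 0.003
finger_force: 6.0
```

It's solid: the tool stopped moving and the force rose to 13 N. I'll firm up slightly and hold for about a second.

```bash
python3 -m pendant '[{"dx":0,"dy":-0.06,"dz":0,"twist":0},{"dx":0,"dy":-0.1,"dz":0,"twist":0},{"dx":0,"dy":-0.1,"dz":0,"twist":0},{"dx":0,"dy":-0.1,"dz":0,"twist":0},{"dx":0,"dy":-0.1,"dz":0,"twist":0},{"dx":0,"dy":-0.1,"dz":0,"twist":0},{"dx":0,"dy":-0.1,"dz":0,"twist":0},{"dx":0,"dy":-0.1,"dz":0,"twist":0}]'
python3 - <<'E'
from h import *
s,c=cam("wrist"); save(c,"pics/w2.png"); print(s["eef_pos"],s["contact_force"])
E
```

```text
time: 9.4
eef_pos: [0.5691, 0.1955, 0.1518]
tcp_rot: [0.596, 0.803, 0.005, 0.005]
contact_force: [15.0, 2.2, -8.6]
opening: 0.003
finger_force: 7.4
[0.569099   0.19545409 0.15180988] [15.03309451  2.2219108  -8.61920108]
```

View pics/w2.png

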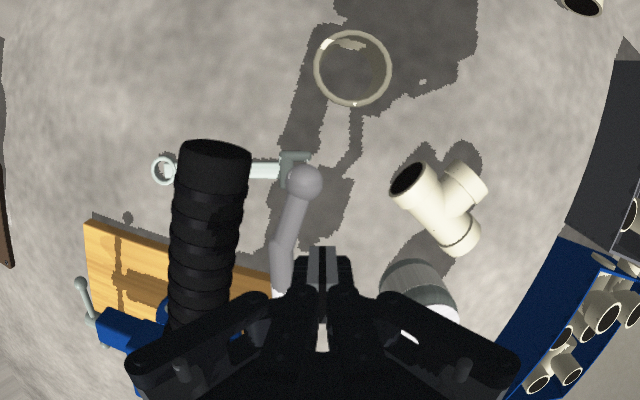

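The left ball (305,182) stands clear of the grip edge (250,180), so the lever stops short of the grip. I'll ease it back along the same arc.

```bash
python3 -m pendant '[{"dx":0,"dy":0.1,"dz":0,"twist":0},{"dx":-0.05,"dy":0.2,"dz":0,"twist":0.5},{"dx":-0.1,"dy":0.3,"dz":0,"twist":1},{"dx":-0.17,"dy":0.4,"dz":0,"twist":1.7},{"dx":-0.23,"dy":0.5,"dz":0,"twist":2.4},{"dx":-0.3,"dy":0.6,"dz":0,"twist":3.1},{"dx":-0.36,"dy":0.7,"dz":0,"twist":3.8},{"dx":-0.43,"dy":0.8,"dz":0,"twist":4.5},{"dx":-0.49,"dy":0.9,"dz":0,"twist":5.2},{"dx":-0.56,"dy":1.0,"dz":0,"twist":5.9}]'
```

```text
time: 10.7
eef_pos: [0.5774, 0.1929, 0.1516]
tcp_rot: [0.637, 0.771, 0.002, 0.002]
contact_force: [7.0, -0.5, -3.6]
opening: -0.004
finger_force: 3.2
```

```bash
python3 -m pendant '[{"dx":-0.06,"dy":0.1,"dz":0,"twist":0.7},{"dx":-0.12,"dy":0.2,"dz":0,"twist":1.4},{"dx":-0.18,"dy":0.3,"dz":0,"twist":2.1},{"dx":-0.25,"dy":0.4,"dz":0,"twist":2.8},{"dx":-0.31,"dy":0.5,"dz":0,"twist":3.5},{"dx":-0.38,"dy":0.6,"dz":0,"twist":4.2},{"dx":-0.45,"dy":0.7,"dz":0,"twist":4.9},{"dx":-0.52,"dy":0.8,"dz":0,"twist":5.6},{"dx":-0.58,"dy":0.9,"dz":0,"twist":6.3},{"dx":-0.65,"dy":1.0,"dz":0,"twist":7}]'
```

```text
time: 11.95
eef_pos: [0.588, 0.1885, 0.1515]
tcp_rot: [0.683, 0.731, 0.002, 0.001]
contact_force: [4.3, 2.1, -3.1]
opening: -0.001
finger_force: 2.7
```

```bash
python3 -m pendant '[{"dx":-0.06,"dy":0.1,"dz":0,"twist":0.7},{"dx":-0.12,"dy":0.2,"dz":0,"twist":1.4},{"dx":-0.18,"dy":0.3,"dz":0,"twist":2.1},{"dx":-0.2,"dy":0.4,"dz":0,"twist":2.5},{"dx":-0.2,"dy":0.5,"dz":0,"twist":2.5},{"dx":-0.2,"dy":0.6,"dz":0,"twist":2.5},{"dx":-0.2,"dy":0.7,"dz":0,"twist":2.5},{"dx":-0.2,"dy":0.7,"dz":0,"twist":2.5}]'
```

```text
time: 12.95
eef_pos: [0.5932, 0.1869, 0.1513]
tcp_rot: [0.698, 0.716, -0.001, -0.001]
contact_force: [0.0, -1.0, 0.1]
opening: 0.004
finger_force: 0.3
```

The left lever is let out and the contact force is zero. I'll retreat, rise and cross to the right.

```bash
python3 -m pendant '[{"dx":0,"dy":0.6,"dz":0,"twist":0},{"dx":0,"dy":2,"dz":-1,"twist":0},{"dx":0,"dy":3,"dz":-6,"twist":0},{"dx":-4,"dy":3,"dz":-9,"twist":0},{"dx":-9,"dy":3,"dz":-9,"twist":0},{"dx":-14,"dy":3,"dz":-9,"twist":0},{"dx":-20,"dy":3,"dz":-9,"twist":0},{"dx":-26,"dy":3,"dz":-9,"twist":0},{"dx":-31,"dy":3,"dz":-9,"twist":0},{"dx":-36,"dy":3,"dz":-9,"twist":0}]' && python3 -m pendant '[{"dx":-2,"dy":0,"dz":0,"twist":0},{"dx":-4,"dy":0,"dz":0,"twist":0},{"dx":-4,"dy":0,"dz":0,"twist":0},{"dx":-4,"dy":0,"dz":0,"twist":0}]'
python3 - <<'E'
from h import *
s,c=cam("wrist"); save(c,"pics/w3.png"); print(s["eef_pos"],s["contact_force"])
d=s["eef_pos"][:2]-[.5125,-.0155];print(d[0]+.025*d[1],d[1]-.025*d[0])
s,c=cam("top"); X=pts(c);dx=X[...,0]-.5125;dy=X[...,1]+.0155;hx=dx+.025*dy;hy=dy-.025*dx;z=X[...,2]
for y0 in(.185,.2,.215,.24):
    m=(abs(hy-y0)<.006)&(hx>.045)&(hx<.1)&(z>.160)&(z<.19);print(y0,m.sum(),hx[m].min(),hx[m].max())
E
```

```text
time: 14.2
eef_pos: [0.6324, -0.1738, 0.2412]
tcp_rot: [0.698, 0.716, 0.0, -0.001]
contact_force: [0.3, -0.6, 0.4]
opening: -0.001
finger_force: 0.0
time: 14.7
eef_pos: [0.6338, -0.211, 0.2413]
tcp_rot: [0.698, 0.716, 0.0, -0.0]
contact_force: [0.2, -0.1, -0.7]
opening: -0.007
finger_force: 0.0
[ 0.63377895 -0.21100031  0.24125202] [ 0.17445303 -0.05667538 -0.67224034]
0.11639144111201799 -0.19853228040870147
0.185 30 0.05950906425630064 0.06996707867058623
0.2 31 0.05958844940182023 0.07019267528534308
0.215 32 0.059717949735080406 0.0701801776639048
0.24 33 0.06628195493279285 0.08071151040195915
```

View pics/w3.png

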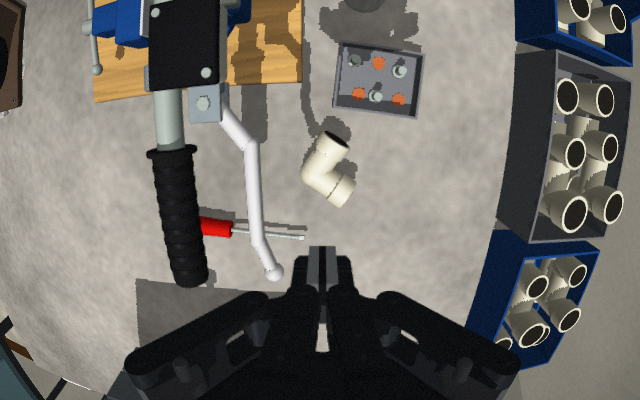

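The left lever is back at rest (face at 70 mm again). In the wrist view the right blade runs from (252,150) to (258,235) with its ball at (273,270). The fingers at (322,255) are clear outside it, so I'll go down and move in.

```bash
python3 -m pendant '[{"dx":-0.15,"dy":0,"dz":4,"twist":0},{"dx":-0.15,"dy":0,"dz":8,"twist":0},{"dx":-0.15,"dy":-0.8,"dz":8.9,"twist":0},{"dx":-0.15,"dy":-1.4,"dz":8.9,"twist":0},{"dx":-0.15,"dy":-2,"dz":8.9,"twist":0},{"dx":-0.15,"dy":-2.4,"dz":8.9,"twist":0},{"dx":-0.15,"dy":-2.6,"dz":8.9,"twist":0},{"dx":-0.15,"dy":-2.7,"dz":8.9,"twist":0},{"dx":-0.15,"dy":-2.8,"dz":8.9,"twist":0},{"dx":-0.15,"dy":-2.8,"dz":8.9,"twist":0}]'
```

```text
time: 16.05
eef_pos: [0.6057, -0.2145, 0.1522]
tcp_rot: [0.698, 0.716, -0.0, -0.0]
contact_force: [0.4, -0.2, 0.3]
opening: 0.001
finger_force: 0.0
```

```bash
python3 -m pendant '[{"dx":0,"dy":-0.1,"dz":0,"twist":0},{"dx":0,"dy":-0.2,"dz":0,"twist":0},{"dx":0,"dy":-0.3,"dz":0,"twist":0},{"dx":0,"dy":-0.4,"dz":0,"twist":0},{"dx":0,"dy":-0.5,"dz":0,"twist":0},{"dx":0,"dy":-0.5,"dz":0,"twist":0}]'
```

```text
time: 16.8
eef_pos: [0.6017, -0.2151, 0.1524]
tcp_rot: [0.698, 0.716, 0.001, 0.002]
contact_force: [5.3, -1.0, -2.7]
opening: 0.002
finger_force: 2.5
```

Contact. I'll press along the mirrored arc.

```bash
python3 -m pendant '[{"dx":-0.08,"dy":-0.1,"dz":0,"twist":0.7},{"dx":-0.14,"dy":-0.2,"dz":0,"twist":1.4},{"dx":-0.19,"dy":-0.3,"dz":0,"twist":2.1},{"dx":-0.24,"dy":-0.4,"dz":0,"twist":2.8},{"dx":-0.29,"dy":-0.5,"dz":0,"twist":3.4},{"dx":-0.34,"dy":-0.6,"dz":0,"twist":4.1},{"dx":-0.39,"dy":-0.7,"dz":0,"twist":4.8},{"dx":-0.44,"dy":-0.8,"dz":0,"twist":5.5},{"dx":-0.49,"dy":-0.9,"dz":0,"twist":6.2},{"dx":-0.54,"dy":-1.0,"dz":0,"twist":6.9}]'
```

```text
time: 18.05
eef_pos: [0.592, -0.2203, 0.1524]
tcp_rot: [0.74, 0.672, 0.001, 0.001]
contact_force: [5.6, 1.3, -2.7]
opening: -0.003
finger_force: 2.9
```

```bash
python3 -m pendant '[{"dx":-0.06,"dy":-0.1,"dz":0,"twist":0.7},{"dx":-0.11,"dy":-0.2,"dz":0,"twist":1.4},{"dx":-0.17,"dy":-0.3,"dz":0,"twist":2.1},{"dx":-0.22,"dy":-0.4,"dz":0,"twist":2.8},{"dx":-0.28,"dy":-0.5,"dz":0,"twist":3.4}]'
```

```text
time: 18.68
eef_pos: [0.5869, -0.2224, 0.1524]
tcp_rot: [0.76, 0.65, 0.002, 0.001]
contact_force: [6.9, 1.6, -3.8]
opening: 0.001
finger_force: 3.1
```

```bash
python3 -m pendant '[{"dx":-0.06,"dy":-0.1,"dz":0,"twist":0.6},{"dx":-0.11,"dy":-0.2,"dz":0,"twist":1.2},{"dx":-0.16,"dy":-0.3,"dz":0,"twist":1.8},{"dx":-0.16,"dy":-0.35,"dz":0,"twist":1.8},{"dx":-0.16,"dy":-0.35,"dz":0,"twist":1.8}]'
```

```text
time: 19.3
eef_pos: [0.5842, -0.2235, 0.1525]
tcp_rot: [0.77, 0.638, 0.002, 0.002]
contact_force: [9.6, -0.3, -5.1]
opening: 0.004
finger_force: 4.4
```

Close to solid. I'll take it to about 15 N as on the left and hold.

```bash
python3 -m pendant '[{"dx":0,"dy":-0.1,"dz":0,"twist":0},{"dx":0,"dy":-0.18,"dz":0,"twist":0},{"dx":0,"dy":-0.2,"dz":0,"twist":0},{"dx":0,"dy":-0.2,"dz":0,"twist":0},{"dx":0,"dy":-0.2,"dz":0,"twist":0},{"dx":0,"dy":-0.2,"dz":0,"twist":0},{"dx":0,"dy":-0.2,"dz":0,"twist":0},{"dx":0,"dy":-0.2,"dz":0,"twist":0},{"dx":0,"dy":-0.2,"dz":0,"twist":0},{"dx":0,"dy":-0.2,"dz":0,"twist":0}]'
python3 - <<'E'
from h import *
s,c=cam("wrist"); save(c,"pics/w4.png"); print(s["eef_pos"],s["contact_force"])
E
```

```text
time: 20.55
eef_pos: [0.5841, -0.2236, 0.1527]
tcp_rot: [0.77, 0.638, 0.004, 0.005]
contact_force: [14.9, -0.4, -8.2]
opening: -0.001
finger_force: 7.3
[ 0.58412087 -0.22355953  0.15266308] [14.86322251 -0.44281308 -8.15528665]
```

View pics/w4.png

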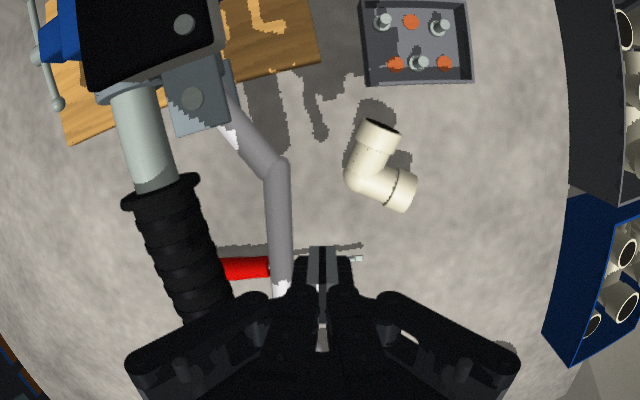

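The right lever is solid: it didn't move while the force went from 10 to 15 N, and the blade (280,240) stands clear of the grip edge (215,260). I'll ease it out.

```bash
python3 -m pendant '[{"dx":0,"dy":0.1,"dz":0,"twist":0},{"dx":0.05,"dy":0.2,"dz":0,"twist":-0.5},{"dx":0.1,"dy":0.3,"dz":0,"twist":-1},{"dx":0.17,"dy":0.4,"dz":0,"twist":-1.7},{"dx":0.23,"dy":0.5,"dz":0,"twist":-2.4},{"dx":0.3,"dy":0.6,"dz":0,"twist":-3.1},{"dx":0.36,"dy":0.7,"dz":0,"twist":-3.8},{"dx":0.43,"dy":0.8,"dz":0,"twist":-4.5},{"dx":0.49,"dy":0.9,"dz":0,"twist":-5.2},{"dx":0.56,"dy":1.0,"dz":0,"twist":-5.9}]'
```

```text
time: 21.85
eef_pos: [0.5922, -0.22, 0.1524]
tcp_rot: [0.736, 0.677, 0.001, 0.002]
contact_force: [6.6, -0.6, -3.3]
opening: -0.002
finger_force: 3.2
```

```bash
python3 -m pendant '[{"dx":0.06,"dy":0.1,"dz":0,"twist":-0.7},{"dx":0.12,"dy":0.2,"dz":0,"twist":-1.4},{"dx":0.18,"dy":0.3,"dz":0,"twist":-2.1},{"dx":0.25,"dy":0.4,"dz":0,"twist":-2.8},{"dx":0.31,"dy":0.5,"dz":0,"twist":-3.5},{"dx":0.38,"dy":0.6,"dz":0,"twist":-4.2},{"dx":0.45,"dy":0.7,"dz":0,"twist":-4.9},{"dx":0.52,"dy":0.8,"dz":0,"twist":-5.6},{"dx":0.56,"dy":0.9,"dz":0,"twist":-6.2},{"dx":0.56,"dy":1.0,"dz":0,"twist":-6.2}]'
```

```text
time: 23.1
eef_pos: [0.602, -0.2149, 0.1524]
tcp_rot: [0.698, 0.716, 0.001, 0.001]
contact_force: [4.0, 0.0, -2.9]
opening: 0.002
finger_force: 2.2
```

```bash
python3 -m pendant '[{"dx":0,"dy":0.1,"dz":0,"twist":0},{"dx":0,"dy":0.2,"dz":0,"twist":0},{"dx":0,"dy":0.3,"dz":0,"twist":0},{"dx":0,"dy":0.4,"dz":0,"twist":0},{"dx":0,"dy":0.5,"dz":0,"twist":0},{"dx":0,"dy":0.5,"dz":0,"twist":0}]'
```

```text
time: 23.85
eef_pos: [0.6061, -0.2148, 0.1523]
tcp_rot: [0.698, 0.716, -0.0, -0.0]
contact_force: [0.3, 0.4, 0.1]
opening: -0.001
finger_force: 0.0
```

It's free. I'll retreat, rise, and check the whole scene.

```bash
python3 -m pendant '[{"dx":0,"dy":1,"dz":0,"twist":0},{"dx":0,"dy":3,"dz":0,"twist":0},{"dx":0,"dy":4,"dz":-4,"twist":0},{"dx":0,"dy":4,"dz":-10,"twist":0},{"dx":0,"dy":4,"dz":-14,"twist":0},{"dx":0,"dy":4,"dz":-14,"twist":0},{"dx":0,"dy":4,"dz":-14,"twist":0}]'
python3 - <<'E'
from h import *
s,c=cam("scene"); save(c,"pics/end.png"); print(s["contact_force"],s["dq"])
for n in("top","scene"):
    s,c=cam(n); X=pts(c);dx=X[...,0]-.5125;dy=X[...,1]+.0155;hx=dx+.025*dy;hy=dy-.025*dx;z=X[...,2]
    for y0 in(.2,.215,-.2,-.215):
        m=(abs(hy-y0)<.006)&(hx>.035)&(hx<.1)&(z>.160)&(z<.19)
        if m.any(): print(n,y0,m.sum(),hx[m].min(),hx[m].max())
E
```

```text
time: 24.72
eef_pos: [0.6461, -0.2135, 0.2913]
tcp_rot: [0.698, 0.716, -0.0, -0.001]
contact_force: [0.2, -0.2, -1.3]
opening: -0.002
finger_force: 0.0
[ 0.19506568 -0.18536473 -1.34959815] [-0.00248397  0.02064684  0.03469885 -0.0012999   0.00151583 -0.00128786]
top 0.2 30 0.05963838505776384 0.07028367002130258
top 0.215 31 0.059482701876648794 0.07002597360613862
scene 0.2 16 0.0615919185991563 0.07091833054632071
scene 0.215 16 0.06147125928882508 0.07393024315767473
scene -0.2 29 0.06051919859278553 0.07143362019523035
scene -0.215 27 0.06040703865425247 0.07080074611713935
```

View pics/end.png

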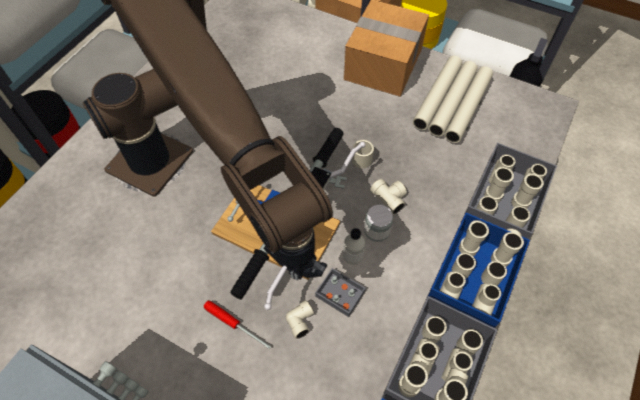

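Both levers are back at rest. In the final view the balls are at (362,145) and (268,305), every bystander is where it was, and the arm is clear. I'm handing in.

```bash
python3 -c "
from plant import ctrl
print(ctrl.sign_off())"
```

```text
the job is handed in; nothing more can be done
None
```

I pressed the left lever and then the right until each went solid at about 15 N, held each for over a second clear of its grip, eased both fully back out, left everything else where it was, and handed the job in at about 25 s of the 64 s allowed.

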